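# Seat the plate rack's comb and present the notched test plate label up

## Task

The slotted comb of the small plate rack has ridden up on its pins: press it down by the round metal pad in its middle until it is fully home. Then draw out the plate that has a small notch in one top corner, gripping it only by its frosted end (the notched end), never by the clear part. Finish holding it still, label up: labelled face on the upper side, plate sloping about 45 degrees or flatter, its middle more than 20 cm above the table and touching nothing else, with the other plate and the things around left where they are.

Things in the scene. Friction and masses are not known exactly. Their poses are not given: they have to be found in the camera images.
- rack: fixed wooden rack base, 150 x 150 x 10 mm; origin at the centre of its underside, on the table; its x axis runs along the slots (plates), z is up. It may stand turned any way round. Four 6 mm steel pins rise from it to 44 mm above the table at x = +-66, y = +-24 mm.
- comb (a joint): slotted plywood comb, 144 x 134 x 12 mm, that slides straight down on the pins: 0 = 10 mm above its seat, 0.010 (m) = fully home. Starts at 0 to 0.003, moves only when pushed (about 5 N), stays where left. Two slots along the rack's x axis at y = +-48 mm, 8 mm wide, 113 mm long. Home, its upper face is 23 mm above the table.
- press_pad (a point): centre of the upper face of the steel pad (34 mm across, 6 mm high) in the middle of the comb, where the comb is pressed; it moves with the comb: 39 mm above the table at joint 0, 29 mm when home. The plates' faces stand 45 mm either side of it and rise 70 mm above the table.
- plate: the notched plate, loose, standing on its long edge in either slot, 10 mm above the table: 110 long (x), 6 thick (y), 60 mm high (z), 40 to 65 g. Origin: middle of its lower edge. Its +x end is frosted for 40 mm; a 10 x 10 mm notch is cut from its +x, +z corner. The label is on the face that looks along its own +y (seen so, the notch is top left): label up = y axis up.
- plate_frost: the outer 36 mm of the notched plate's frosted end, the part that the fingers may hold (fixed to the plate, same origin and axes: it covers x = 19 to 55 mm, z = 0 to 60 mm, less the notch at x over 45 and z over 50 mm)
- plate_clear: the clear part of the notched plate, not to be touched by the fingers (fixed to the plate, same origin and axes: x = -55 to 15 mm)
- plate_grip (a point): point inside the notched plate's frosted end, a good place to grip across the 6 mm thickness: x = 34, y = 0, z = 44 mm from the plate's origin (54 mm above the table at the start, 16 mm below the plate's upper edge)
- plate_mid (a point): middle of the notched plate: x = 0, y = 0, z = 30 mm from its origin
- plain_plate: the other plate: same size, frosting and label, but with no notch (four square corners); stands in the other slot with its frosted end the other way round. Origin and axes as for the notched plate. It stays in the rack.
- tape_2: roll of dark tape lying flat by the rack, 53 mm across, 19 mm high; bystander; origin at the centre of its underside
- block_b: small wooden off-cut by the rack, 38 x 60 x 19 mm; bystander; origin at the centre of its underside
- block_a: wooden off-cut, 45 x 90 x 38 mm, left on the table; bystander; origin at the centre of its underside
- tape_measure: tape measure standing on its base, 36 x 77 x 62 mm, right on the table; bystander; origin at the centre of its underside
Not all that is in view belongs to the job. There is more than one size of the rack; the job needs the largest.

How it is judged:
By the outcome, as a careful person would: the job done as asked, in the order asked, and still so for the second after the job is handed in, while the arm keeps its last pose, push and grip.
It also fails if it takes over 46 s, if anything falls off the work surface, if the arm or the gripper's body presses on something with over 40 N, if the wrist force passes 120 N, or if a joint passes its speed limit or range.

## Robot

A 6-joint arm with a two-finger parallel gripper is mounted at the origin on a cart in front of the work surface, level with it; the furniture and walls round the work are solid. World frame = base frame: x ahead of the robot, y to its left, z up, the work surface at z = 0. Lengths are in mm, angles in degrees, forces in N, time in s.
With the tool pointing down it reaches from about 300 to 850 mm from the base axis. Payload 4.2 kg.
Tool frame: the origin (TCP) lies on the centre line of the jaws, within the pads' length; the fingertips stand 14 mm ahead of it and the grasp point (between the pads) lies 5 mm behind it; z points along the fingers, y is the line along which they close (so a half turn about z gives the same grasp; the last joint's range is limited). The gripper opens to 91 mm and grips with 3 to 60 N. Pads are 32 mm wide; open, the fingers measure 118 mm over their backs; the gripper's body (76 mm by 178 mm) begins 60 mm behind the grasp point.
Start: joints at [70.187, 18.312, 89.639, -0, 72.044, -1.146], TCP at [184.041, 544.767, 227.976] pointing down, gripper open.
Joint ranges: [-177.97, 177.97], [-48.28, 115.42], [12.27, 149.76], [-77.06, 257.06], [2.81, 150.46], [-146.56, 146.56]. Speed limits (degrees/s): [147.25, 147.25, 180, 180, 180, 180].

## Interface

Orientations are given as [roll, pitch, yaw] about the fixed x, y, z axes, in that order (R = Rz(yaw) Ry(pitch) Rx(roll)).
In Python, from workcell import env gives the robot as it stands.
- The arm moves only by the tool arm_command, never from a script. Its argument "motion" is a list of rows, each an object with "offset": the shift along the tool's x, y, z in m, a list of three; "spin": the turn about the tool's z in rad. In form: [{"offset": [tx, ty, tz], "spin": spin}, ...]. A call has 1 to 5 rows; each row shifts and turns the commanded pose from where the row before left it, along the tool's axes as they then stand; what a row does not reach is not made up. A row lasts 1/8 s, in which the tool goes at most 62.5 mm and 10.7 degrees, less where a joint would pass 70% of its speed; a pose out of reach is approached as far as the arm can. A call with a gripper value outside its range is refused whole. "jaw" is the finger opening in m, from 0 to 0.0912, set as the call begins (left out, the last holds). The fingers move at their own pace and stop on an object; "newtons" is the grip in N (left out, the last holds). Time passes only in rows, so rows that do not move let the fingers close. It gives the time, the measured TCP pose, the force, the opening and the grip force at its end, in the units of the state.
- env.state(): the state, without advancing time (a new reading comes with each control period).
- env.grab_frame(name): name is "scene" or "top"; returns (picture, depth): 480x640x3 uint8, blue, green, red; 480x640 float32, mm along the optical axis (not along the pixel's ray), 0 where there is no reading.
- env.camera_model(name): a dict with "fx", "fy", "cx", "cy" (pixels), "eye" and "rotation" of the camera in the world. Camera axes: x right, y down, z forward; pixel columns grow to the right and rows downward; lengths in mm; the calibration is good to about 2 mm. A picture is of the moment at which its call begins. camera_model takes no time and is no camera call.
- env.job_done(): hands the job in; it is judged then, once.
Trained networks look in the newest picture that a camera, given by its name, has taken for a name from the list of things; names that differ only in an ending like _2 or _b are one class to them, and where a whole thing is asked for, a point or a joint stands for the part that bears it (a point fixed in the world has none). Each returns a list of dicts, best first, with "score" (0 to 1); they miss things now and then, are a little off and sometimes report something else, mostly with a low value. They report only what shows in the picture. A call takes as long as a camera call. They do not tell look-alikes from the thing itself.
- env.boxes_of(camera, target): "bbox" ([left, top, right, bottom] in pixels, round what is visible of it).
- env.pinpoint(camera, target): "location" ([column, row] in pixels: a listed point, or the origin of a listed thing).
The state is a dict: "time_s": time; "qpos": joint angles; "qvel": joint speeds; "effort": joint torques, N m; "ee_pos": TCP position; "ee_rot": TCP orientation; "force": force on the tool from outside, world axes, zero at the start; "torque": the same for the moment, N m; "gripper_width": finger opening in mm; "gripper_force": force on a finger pad.
Only numpy, scipy, OpenCV 4.12 (cv2) and the standard library are available. Lean on these libraries where they do the work, as an engineer would, in place of code of your own. Each camera call takes 0.05 s, during which the arm holds its last target. There are 200 camera calls.

## Working session

There is one attempt and no reset: what is moved stays moved. The work goes in short steps, Python scripts to look and compute and a tool call to move; the robot and the scene stay as the last step left them, time stands still between calls to the robot, and variables do not carry over. Pictures are saved under pics/ and viewed, at most 10 in all, crops included, and the job is handed in when it is done.

Besides the shell and the picture viewer there is one more tool, called after "Call:" as a command line: name --argument value ..., lists and objects as JSON in quotes. arm_command: Moves the arm, as the interface text tells. Its arguments: {"type":"object","properties":{"motion":{"type":"array"},"jaw":{"type":"number"},"newtons":{"type":"number"}},"required":["motion"]}

```bash
mkdir -p pics; cat > h.py <<'E'
import numpy as np, cv2
from workcell import env
def unproj(cam,u,v,d):
    m=env.camera_model(cam); R=np.array(m["rotation"]); e=np.array(m["eye"])
    p=np.array([(u-m["cx"])/m["fx"]*d,(v-m["cy"])/m["fy"]*d,d]); return R@p+e
def onplane(cam,u,v,z):
    m=env.camera_model(cam); R=np.array(m["rotation"]); e=np.array(m["eye"])
    r=R@np.array([(u-m["cx"])/m["fx"],(v-m["cy"])/m["fy"],1]); return e+r*(z-e[2])/r[2]
E
python3 - <<'E'
from h import *
for c in ("scene","top"):
    im,d=env.grab_frame(c); cv2.imwrite(f"pics/{c}0.png",im); np.save(f"{c}_d.npy",d)
    m=env.camera_model(c); print(c,np.round(m["eye"]),np.round(m["rotation"],3).tolist(),m["fx"])
    for t in ("rack","press_pad","plate_grip","plate","plain_plate"):
        print(t,[(np.round(a["location"]).tolist(),round(a["score"],2)) for a in env.pinpoint(c,t)])
print(env.state())
E
```

```text
scene [-100. -799.  691.] [-121.657, 0.234, -37.851] 535.1128615519233
rack [([369.0, 309.0], 0.82), ([301.0, 364.0], 0.82), ([297.0, 262.0], 0.61), ([394.0, 399.0], 0.36), ([184.0, 234.0], 0.3)]
press_pad [([299.0, 347.0], 0.73), ([292.0, 252.0], 0.66), ([367.0, 301.0], 0.57)]
plate_grip [([276.0, 249.0], 0.94)]
plate [([293.0, 268.0], 0.68)]
plain_plate [([303.0, 247.0], 0.86)]
top [ 422.  -27. 1419.] [-175.538, -0.187, -91.607] 623.899313239253
rack [([395.0, 329.0], 0.73), ([279.0, 252.0], 0.67), ([380.0, 244.0], 0.61)]
press_pad [([382.0, 246.0], 0.94), ([399.0, 332.0], 0.81), ([277.0, 248.0], 0.56)]
plate_grip [([277.0, 278.0], 0.48)]
plate [([278.0, 251.0], 0.61), ([287.0, 271.0], 0.5)]
plain_plate [([265.0, 233.0], 0.61)]
{'time_s': 0.6, 'qpos': array([ 7.01886976e+01,  1.83099013e+01,  8.96394855e+01,  4.86390074e-04,
        7.20445074e+01, -1.14542755e+00]), 'qvel': array([-0.10310598, -0.09494309, -0.14745956,  0.09172258,  0.00073854,
       -0.00511205]), 'effort': array([-9.22268964e-05, -4.12114406e+01, -2.32137769e+01,  7.27366889e-02,
        3.76714894e-02, -9.07497054e-06]), 'ee_pos': array([184.0220364 , 544.76330037, 227.99268432]), 'ee_rot': array([ 1.79993886e+02, -3.40568640e-04,  1.61333975e+02]), 'force': array([-0.13113421, -0.4211822 ,  0.26001934]), 'torque': array([-0.02429336,  0.00525596, -0.02655809]), 'gripper_force': 0.0, 'gripper_width': 91.3688102023147}
```

View pics/scene0.png

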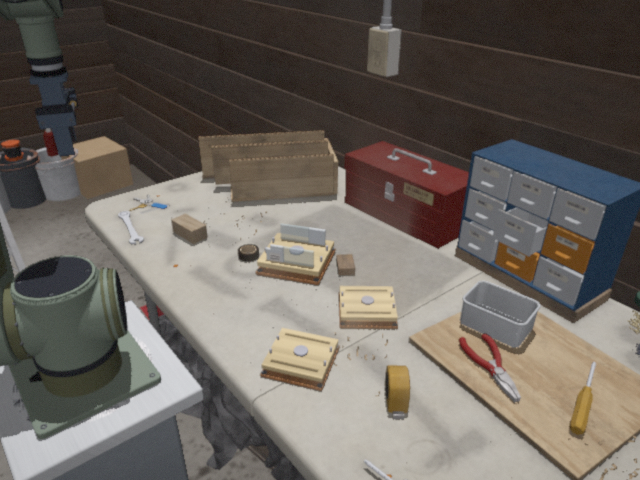

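View pics/top0.png

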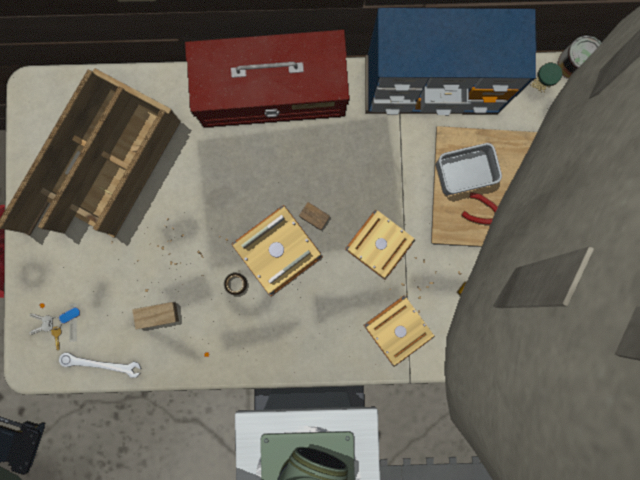

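The plated rack, which is also the largest, is at about (277,250) in top and (297,257) in scene. I'll enlarge it in both views.

```bash
cat >> h.py <<'E'
from scipy.spatial.transform import Rotation as Ro
def camR(m): return Ro.from_euler("xyz",m["rotation"],degrees=True).as_matrix()
def unproj(cam,u,v,d):
    m=env.camera_model(cam); p=np.array([(u-m["cx"])/m["fx"]*d,(v-m["cy"])/m["fy"]*d,d]); return camR(m)@p+np.array(m["eye"])
def onplane(cam,u,v,z):
    m=env.camera_model(cam); e=np.array(m["eye"])
    r=camR(m)@np.array([(u-m["cx"])/m["fx"],(v-m["cy"])/m["fy"],1]); return e+r*(z-e[2])/r[2]
def proj(cam,P):
    m=env.camera_model(cam); p=(np.atleast_2d(P)-np.array(m["eye"]))@camR(m); return np.c_[p[:,0]/p[:,2]*m["fx"]+m["cx"],p[:,1]/p[:,2]*m["fy"]+m["cy"]]
E
python3 - <<'E'
from h import *
s=cv2.imread("pics/scene0.png")[210:295,240:355]; t=cv2.imread("pics/top0.png")[195:305,220:340]
a=cv2.resize(s,None,fx=3.4,fy=3.4,interpolation=2); b=cv2.resize(t,None,fx=3.3,fy=3.3,interpolation=2)
h=max(len(a),len(b)); pad=lambda i:cv2.copyMakeBorder(i,0,h-len(i),0,0,0)
cv2.imwrite("pics/crop0.png",np.hstack([pad(a),pad(b)]))
c=onplane("top",277,250,36); print("pad top",c, onplane("scene",292,252,36))
# cloud
d=np.load("top_d.npy"); m=env.camera_model("top"); v,u=np.mgrid[200:300,225:330]; z=d[200:300,225:330]
P=np.stack([(u-m["cx"])/m["fx"]*z,(v-m["cy"])/m["fy"]*z,z],-1).reshape(-1,3)@camR(m).T+np.array(m["eye"])
P=P[(z.ravel()>0)]
print("z hist",np.histogram(P[:,2],bins=np.arange(-10,100,5)))
H=P[P[:,2]>52]; 
_,lab,cen=cv2.kmeans(H[:,:2].astype(np.float32),2,None,(3,50,.1),5,cv2.KMEANS_PP_CENTERS)
for k in (0,1):
    q=H[lab.ravel()==k]; r=cv2.minAreaRect(q[:,:2].astype(np.float32)); vx=cv2.fitLine(q[:,:2].astype(np.float32),cv2.DIST_L2,0,.01,.01).ravel()
    print(len(q),cen[k],r,np.degrees(np.arctan2(vx[1],vx[0])),q[:,2].max(), np.median(q[:,2]))
C=P[(P[:,2]>25)&(P[:,2]<36)]; print("comb",cv2.minAreaRect(C[:,:2].astype(np.float32)),np.median(C[:,2]),len(C))
E
```

```text
pad top [507.00998096  52.22718174  36.        ] [495.93332934  54.56814364  36.        ]
z hist (array([ 220, 2340, 2568,  553,  300,  353,  277,  694, 1956,  708,  109,
         31,   20,   30,   32,  120,  140,   17,    0,    0,    0]), array([-10,  -5,   0,   5,  10,  15,  20,  25,  30,  35,  40,  45,  50,
        55,  60,  65,  70,  75,  80,  85,  90,  95]))
188 [547.3417   82.08921] ((547.659423828125, 82.32469177246094), (6.692876815795898, 108.70568084716797), 35.69729232788086) -54.456627 78.8985274242757 69.37951740783637
161 [469.6092    26.551937] ((469.6970520019531, 26.62448501586914), (6.212540149688721, 109.83849334716797), 35.51546859741211) -54.350132 78.39648135410289 69.70993105960247
comb ((509.0950927734375, 54.72254943847656), (134.4500274658203, 273.0609130859375), 35.6618766784668) 32.06337102284556 2933
```

View pics/crop0.png

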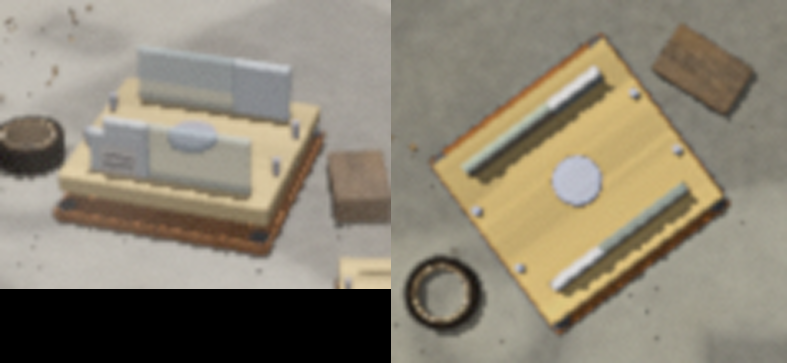

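Top view: the lower plate, centred at about (470,27), has its frosted end lower left. Scene view shows that end's top corner notched and the label facing the camera, so this is the wanted plate, with its +x at about 125.6°. The press pad is near (508.5,54). I'll align the tool, close it and head there.

Call:
arm_command --motion '[{"offset": [0, 0, 0], "spin": 0.156}, {"offset": [0, 0, 0], "spin": 0.156}, {"offset": [0, 0, 0], "spin": 0.156}, {"offset": [0, 0, 0], "spin": 0.155}, {"offset": [-0.04, 0, 0], "spin": 0}]' --jaw 0 --newtons 20

```text
time_s: 1.23
ee_pos: [206.9, 513.4, 227.7]
ee_rot: [180.0, -0.1, 125.7]
force: [0.4, 0.3, 0.4]
gripper_width: 44.4
gripper_force: 0.0
```

Call:
arm_command --motion '[{"offset": [-0.05, -0.002, 0], "spin": 0}, {"offset": [-0.05, -0.002, 0], "spin": 0}, {"offset": [-0.05, -0.002, 0], "spin": 0}, {"offset": [-0.05, -0.002, 0], "spin": 0}, {"offset": [-0.05, -0.002, 0], "spin": 0}]'

```text
time_s: 1.85
ee_pos: [345.7, 301.9, 228.2]
ee_rot: [179.9, -0.0, 125.7]
force: [0.3, -0.2, -0.3]
gripper_width: 0.1
gripper_force: 0.0
```

Call:
arm_command --motion '[{"offset": [-0.05, -0.002, 0], "spin": 0}, {"offset": [-0.05, -0.002, 0], "spin": 0}, {"offset": [-0.05, -0.002, 0], "spin": 0}, {"offset": [-0.05, -0.002, 0], "spin": 0}, {"offset": [-0.04, -0.002, 0], "spin": 0}]'

```text
time_s: 2.48
ee_pos: [477.5, 100.7, 228.1]
ee_rot: [180.0, 0.0, 125.6]
force: [-0.4, 0.5, -0.4]
gripper_width: 0.5
gripper_force: 0.0
```

Call:
arm_command --motion '[{"offset": [0, 0, 0], "spin": 0}, {"offset": [0, 0, 0], "spin": 0}]'

```text
time_s: 2.72
ee_pos: [476.2, 102.7, 227.9]
ee_rot: [-180.0, -0.0, 125.6]
force: [0.1, 0.2, -0.2]
gripper_width: 0.7
gripper_force: 0.0
```

Call:
arm_command --motion '[{"offset": [-0.035, -0.001, 0], "spin": 0}, {"offset": [-0.023, -0.001, 0], "spin": 0}, {"offset": [0, 0, 0.05], "spin": 0}, {"offset": [0, 0, 0.05], "spin": 0}, {"offset": [0, 0, 0.04], "spin": 0}]'

```text
time_s: 3.35
ee_pos: [507.6, 55.4, 86.4]
ee_rot: [-180.0, -0.0, 125.7]
force: [0.2, 0.5, -0.2]
gripper_width: 0.6
gripper_force: 0.0
```

Call:
arm_command --motion '[{"offset": [0, 0, 0.02], "spin": 0}, {"offset": [0, 0, 0.01], "spin": 0}, {"offset": [0, 0, 0.005], "spin": 0}, {"offset": [0, 0, 0.003], "spin": 0}, {"offset": [0, 0, 0.003], "spin": 0}]'

```text
time_s: 3.98
ee_pos: [509.0, 54.7, 47.9]
ee_rot: [179.9, -0.0, 125.6]
force: [-1.9, 3.3, 4.5]
gripper_width: 0.3
gripper_force: 2.3
```

Call:
arm_command --motion '[{"offset": [0, 0, 0.002], "spin": 0}, {"offset": [0, 0, 0.002], "spin": 0}, {"offset": [0, 0, 0.001], "spin": 0}, {"offset": [0, 0, 0.001], "spin": 0}, {"offset": [0, 0, 0], "spin": 0}]'

```text
time_s: 4.6
ee_pos: [509.2, 54.3, 43.1]
ee_rot: [179.9, 0.0, 125.6]
force: [-5.0, 2.9, 20.7]
gripper_width: 0.1
gripper_force: 10.3
```

Call:
arm_command --motion '[{"offset": [0, 0, 0.0008], "spin": 0}, {"offset": [0, 0, 0], "spin": 0}, {"offset": [0, 0, 0], "spin": 0}]'

```text
time_s: 4.97
ee_pos: [509.2, 54.3, 43.1]
ee_rot: [179.9, 0.0, 125.6]
force: [-7.3, 2.0, 27.3]
gripper_width: 0.4
gripper_force: 13.2
```

Call:
arm_command --motion '[{"offset": [0, 0, -0.02], "spin": 0}, {"offset": [0, 0, -0.05], "spin": 0}, {"offset": [0, 0, -0.05], "spin": 0}, {"offset": [0, 0, -0.03], "spin": 0}]'

```text
time_s: 5.48
ee_pos: [510.0, 53.3, 192.4]
ee_rot: [179.8, 0.2, 125.6]
force: [0.5, 0.1, -1.1]
gripper_width: 0.3
gripper_force: 0.0
```

Call:
arm_command --motion '[{"offset": [0.05, 0, 0], "spin": 0}, {"offset": [0.05, 0, 0], "spin": 0}, {"offset": [0.05, 0, 0], "spin": 0}, {"offset": [0.05, 0, 0], "spin": 0}, {"offset": [0.0, 0, 0], "spin": 0}]' --jaw 0.03

```text
time_s: 6.1
ee_pos: [391.0, 218.0, 189.8]
ee_rot: [-180.0, 0.0, 125.9]
force: [0.1, -0.2, 0.4]
gripper_width: 30.1
gripper_force: 0.0
```

```bash
cat > m.py <<'E'
from h import *
im,d=env.grab_frame("top"); s,sd=env.grab_frame("scene")
m=env.camera_model("top"); v,u=np.mgrid[200:300,225:330]; z=d[200:300,225:330]
P=np.stack([(u-m["cx"])/m["fx"]*z,(v-m["cy"])/m["fy"]*z,z],-1).reshape(-1,3)@camR(m).T+np.array(m["eye"])
P=P[(z.ravel()>0)]
H=P[(P[:,2]>52)&(P[:,2]<85)]; 
_,lab,cen=cv2.kmeans(H[:,:2].astype(np.float32),2,None,(3,50,.1),5,cv2.KMEANS_PP_CENTERS)
for k in (0,1):
    q=H[lab.ravel()==k]; r=cv2.minAreaRect(q[:,:2].astype(np.float32)); vx=cv2.fitLine(q[:,:2].astype(np.float32),cv2.DIST_L2,0,.01,.01).ravel()
    print(len(q),r,np.degrees(np.arctan2(vx[1],vx[0])),vx,np.median(q[:,2]))
q=[p[2] for p in P if np.hypot(p[0]-508.5,p[1]-54.3)<13]; print("pad z",np.median(q))
q=[p[2] for p in P if 22<np.hypot(p[0]-508.5,p[1]-54.3)<32]; print("comb z",np.median(q))
for t in ("plate_grip","plate_mid"):
    for c,zz in (("top",54 if t=="plate_grip" else 40),("scene",54 if t=="plate_grip" else 40)):
        print(t,c,[(np.round(onplane(c,*a["location"],zz),1),round(a["score"],2)) for a in env.pinpoint(c,t)][:2])
s=s[210:295,240:355]; t=im[195:305,220:340]
a=cv2.resize(s,None,fx=3.4,fy=3.4,interpolation=2); b=cv2.resize(t,None,fx=3.3,fy=3.3,interpolation=2)
h=max(len(a),len(b)); pad=lambda i:cv2.copyMakeBorder(i,0,h-len(i),0,0,0)
cv2.imwrite("pics/crop1.png",np.hstack([pad(a),pad(b)]))
E
python3 m.py
```

```text
189 ((547.83740234375, 82.42088317871094), (6.835657119750977, 108.58753967285156), 35.71415710449219) -54.431126 [  0.58168113  -0.8134169  547.08026     82.48713   ] 69.37347451369237
164 ((469.7068786621094, 26.875446319580078), (6.342098236083984, 109.70867156982422), 35.61960220336914) -54.337357 [  0.5830116  -0.8124638 469.5854     26.568686 ] 69.3042922581327
pad z 29.06499477521072
comb z 23.144081141881088
plate_grip top []
plate_grip scene [(array([451.6,  53.1,  54. ]), 0.67), (array([448. , -14.3,  54. ]), 0.46)]
plate_mid top [(array([465.9,  29.8,  40. ]), 0.59), (array([454.2,  52.8,  40. ]), 0.17)]
plate_mid scene [(array([474. ,  37.9,  40. ]), 0.74)]
```

View pics/crop1.png

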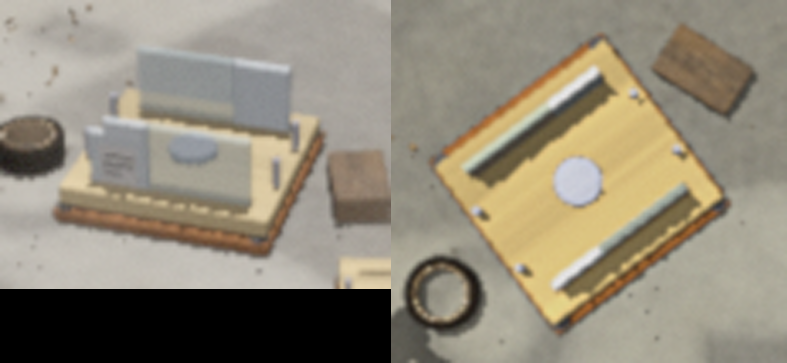

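Pad z is 29.07 and the comb's upper face is at 23.1, so the comb is home. The crop confirms it: the comb lies down on its base and both plates still stand in place. Next I go over the frosted end.

Call:
arm_command --motion '[{"offset": [-0.045, -0.012, 0], "spin": 0}, {"offset": [-0.045, -0.012, 0], "spin": 0}, {"offset": [-0.045, -0.012, 0], "spin": 0}, {"offset": [-0.03, -0.011, 0], "spin": 0}, {"offset": [0, 0, 0], "spin": 0}]'

```text
time_s: 7.02
ee_pos: [450.9, 52.7, 190.0]
ee_rot: [180.0, 0.0, 125.3]
force: [-0.0, 1.0, 0.4]
gripper_width: 29.9
gripper_force: 0.0
```

Call:
arm_command --motion '[{"offset": [0, 0, 0], "spin": 0}, {"offset": [0, 0, 0], "spin": 0}]'

```text
time_s: 7.28
ee_pos: [449.9, 55.8, 190.1]
ee_rot: [180.0, -0.0, 125.7]
force: [-0.3, -0.0, 0.8]
gripper_width: 29.7
gripper_force: 0.0
```

Call:
arm_command --motion '[{"offset": [0.001, -0.001, 0.05], "spin": 0}, {"offset": [0, 0, 0.05], "spin": 0}, {"offset": [0, 0, 0.03], "spin": 0}, {"offset": [0, 0, 0.011], "spin": 0}, {"offset": [0, 0, 0], "spin": 0}]'

```text
time_s: 7.9
ee_pos: [448.9, 55.9, 49.2]
ee_rot: [-180.0, -0.0, 125.7]
force: [0.3, 0.1, 0.1]
gripper_width: 29.9
gripper_force: 0.0
```

Call:
arm_command --motion '[{"offset": [0, 0, 0], "spin": 0}, {"offset": [0, 0, 0], "spin": 0}, {"offset": [0, 0, 0], "spin": 0}, {"offset": [0, 0, 0], "spin": 0}]' --jaw 0 --newtons 20

```text
time_s: 8.4
ee_pos: [449.9, 55.6, 49.9]
ee_rot: [179.8, 0.1, 125.6]
force: [0.7, 1.9, 4.4]
gripper_width: 5.8
gripper_force: 20.0
```

Jaws hold a 5.8 mm thickness at the frosted end. Now lift.

Call:
arm_command --motion '[{"offset": [0, 0, -0.01], "spin": 0}, {"offset": [0, 0, -0.02], "spin": 0}, {"offset": [0, 0, -0.02], "spin": 0}, {"offset": [0, 0, -0.03], "spin": 0}, {"offset": [0, 0, -0.03], "spin": 0}]'

```text
time_s: 9.02
ee_pos: [447.5, 55.0, 160.1]
ee_rot: [-179.9, -0.1, 125.6]
force: [0.6, 0.8, 0.0]
gripper_width: 6.3
gripper_force: 20.0
```

Call:
arm_command --motion '[{"offset": [0.02, 0.016, -0.01], "spin": 0}, {"offset": [0.035, 0.028, 0], "spin": 0}, {"offset": [0.035, 0.028, 0], "spin": 0}, {"offset": [0.035, 0.028, 0], "spin": 0}, {"offset": [0.02, 0.018, 0], "spin": 0}]'

```text
time_s: 9.65
ee_pos: [459.2, 243.2, 169.3]
ee_rot: [-179.9, -0.0, 125.7]
force: [0.6, -0.9, -0.1]
gripper_width: 6.1
gripper_force: 20.0
```

Call:
arm_command --motion '[{"offset": [0, 0, 0], "spin": 0}, {"offset": [0, 0, 0], "spin": 0}]'

```text
time_s: 9.9
ee_pos: [459.4, 240.9, 169.0]
ee_rot: [-179.9, 0.0, 125.6]
force: [-0.6, -0.9, -0.9]
gripper_width: 6.0
gripper_force: 20.0
```

```bash
python3 - <<'E'
from h import *
s,sd=env.grab_frame("scene"); t,td=env.grab_frame("top")
a=s[130:290,140:360]; b=t[180:340,110:330]
cv2.imwrite("pics/held.png",np.hstack([cv2.resize(x,None,fx=1.8,fy=1.8,interpolation=2) for x in (a,b)]))
st=env.state(); print(st["ee_pos"],st["gripper_width"],st["time_s"])
E
```

```text
[459.77059402 240.67886689 169.18593367] 5.965818920719791 10.0
```

View pics/held.png

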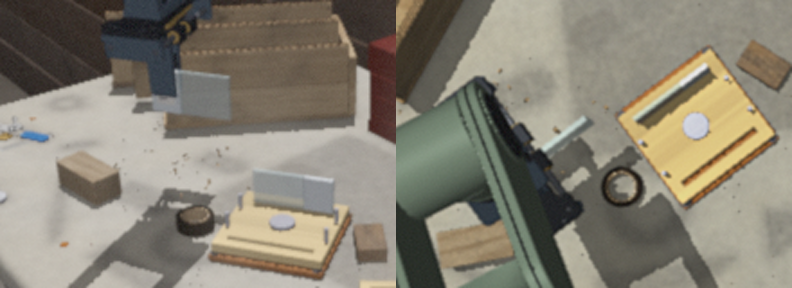

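The plate hangs level in the jaws, clear of everything, with free table below. The tool can only spin about the vertical. So I'll set the plate on the table, tip it label up between the fingers using only the frosted end, and regrip that end by its long edges.

Call:
arm_command --motion '[{"offset": [0, 0, 0.05], "spin": 0}, {"offset": [0, 0, 0.05], "spin": 0}, {"offset": [0, 0, 0.02], "spin": 0}, {"offset": [0, 0, 0.007], "spin": 0}, {"offset": [0, 0, 0], "spin": 0}]'

```text
time_s: 10.62
ee_pos: [460.5, 241.6, 42.5]
ee_rot: [180.0, 0.0, 125.6]
force: [0.4, -0.4, -0.3]
gripper_width: 5.9
gripper_force: 20.0
```

Call:
arm_command --motion '[{"offset": [0, 0, 0.002], "spin": 0}, {"offset": [0, 0, 0.001], "spin": 0}, {"offset": [0, 0, 0], "spin": 0}]'

```text
time_s: 11.0
ee_pos: [460.7, 242.2, 39.9]
ee_rot: [179.9, 0.0, 125.7]
force: [-0.6, -0.7, 2.9]
gripper_width: 5.8
gripper_force: 20.0
```

Call:
arm_command --motion '[{"offset": [0, 0, 0], "spin": 0}, {"offset": [0, 0, 0], "spin": 0}, {"offset": [0, 0, -0.01], "spin": 0}, {"offset": [0, 0, -0.011], "spin": 0}, {"offset": [0, 0, 0], "spin": 0}]' --jaw 0.03

```text
time_s: 11.62
ee_pos: [461.1, 242.4, 61.5]
ee_rot: [179.8, 0.0, 125.6]
force: [-0.8, 0.5, -0.4]
gripper_width: 29.9
gripper_force: 0.0
```

Call:
arm_command --motion '[{"offset": [0, 0.004, 0], "spin": 0}, {"offset": [0, 0.004, 0], "spin": 0}, {"offset": [0, 0.004, 0], "spin": 0}, {"offset": [0, 0.004, 0], "spin": 0}, {"offset": [0, 0.003, 0], "spin": 0}]'

```text
time_s: 12.25
ee_pos: [475.9, 253.2, 60.0]
ee_rot: [-180.0, -0.0, 125.6]
force: [1.0, -0.4, -0.2]
gripper_width: 29.7
gripper_force: 0.0
```

Call:
arm_command --motion '[{"offset": [0, 0, 0], "spin": 0}, {"offset": [0, 0, 0], "spin": 0}]'

```text
time_s: 12.5
ee_pos: [475.6, 253.0, 60.1]
ee_rot: [180.0, -0.0, 125.6]
force: [-0.1, -0.4, 0.1]
gripper_width: 29.9
gripper_force: 0.1
```

```bash
python3 - <<'E'
from h import *
s,sd=env.grab_frame("scene"); t,td=env.grab_frame("top")
a=s[150:290,140:300]; b=t[180:320,130:290]
cv2.imwrite("pics/lean.png",np.hstack([cv2.resize(x,None,fx=2.5,fy=2.5,interpolation=2) for x in (a,b)]))
E
```

```text
(no output)
```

View pics/lean.png

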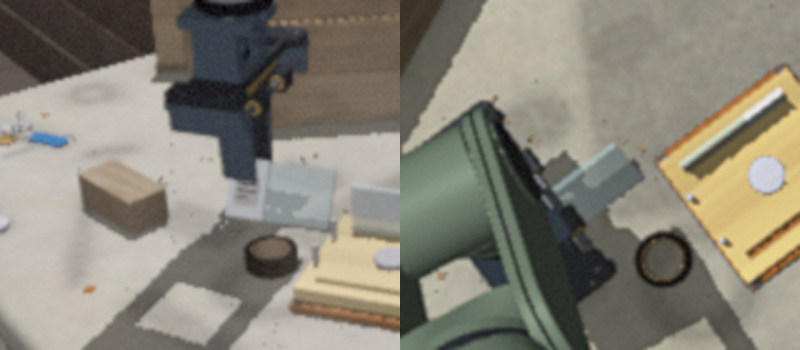

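The plate leans label up on the rear finger, top crop showing its label side tilted toward us. Now I follow down and open to lay it flat.

Call:
arm_command --motion '[{"offset": [0, 0, 0.008], "spin": 0}, {"offset": [0, 0, 0.008], "spin": 0}, {"offset": [0, 0, 0.008], "spin": 0}, {"offset": [0, 0, 0], "spin": 0}]'

```text
time_s: 13.1
ee_pos: [475.0, 252.7, 35.2]
ee_rot: [-179.9, -0.0, 125.6]
force: [-0.5, 0.3, -0.5]
gripper_width: 30.1
gripper_force: 0.0
```

Call:
arm_command --motion '[{"offset": [0, 0, 0], "spin": 0}, {"offset": [0, 0, 0], "spin": 0}, {"offset": [0, 0, 0.008], "spin": 0}, {"offset": [0, 0, 0.008], "spin": 0}, {"offset": [0, 0, 0], "spin": 0}]' --jaw 0.05

```text
time_s: 13.72
ee_pos: [476.1, 253.4, 21.4]
ee_rot: [179.9, -0.0, 125.6]
force: [-1.5, -0.3, 13.9]
gripper_width: 50.0
gripper_force: 7.1
```

Call:
arm_command --motion '[{"offset": [0, 0, 0], "spin": 0}, {"offset": [0, 0, 0], "spin": 0}, {"offset": [0, 0, 0], "spin": 0}]' --jaw 0.06

```text
time_s: 14.1
ee_pos: [475.4, 252.9, 19.7]
ee_rot: [-180.0, -0.0, 125.6]
force: [0.6, -0.7, 1.1]
gripper_width: 60.1
gripper_force: 0.4
```

Call:
arm_command --motion '[{"offset": [0, 0, 0], "spin": 0}, {"offset": [0, 0, 0], "spin": 0}, {"offset": [0, 0, 0], "spin": 0}, {"offset": [0, 0, 0], "spin": 0}]' --jaw 0.08

```text
time_s: 14.6
ee_pos: [475.6, 253.0, 20.1]
ee_rot: [-180.0, -0.0, 125.6]
force: [-0.5, 0.0, -0.2]
gripper_width: 80.0
gripper_force: 0.0
```

```bash
python3 - <<'E'
from h import *
s,sd=env.grab_frame("scene"); t,td=env.grab_frame("top")
a=s[150:290,140:300]; b=t[180:320,130:290]
cv2.imwrite("pics/flat.png",np.hstack([cv2.resize(x,None,fx=2.5,fy=2.5,interpolation=2) for x in (a,b)]))
print(env.state()["ee_pos"])
m=env.camera_model("top"); v,u=np.mgrid[225:275,185:235]; z=td[225:275,185:235]
P=np.stack([(u-m["cx"])/m["fx"]*z,(v-m["cy"])/m["fy"]*z,z],-1).reshape(-1,3)@camR(m).T+np.array(m["eye"])
x=(P-env.state()["ee_pos"])[:,:2]@np.array([[-.582,.813],[.813,.582]]).T
for lo in range(-110,-20,10):
    k=(x[:,0]>lo)&(x[:,0]<lo+10); print(lo,[(c,round(float(np.median(P[k&(x[:,1]>c)&(x[:,1]<c+10),2])),0)) for c in range(-50,50,10) if (k&(x[:,1]>c)&(x[:,1]<c+10)).sum()>2])
E
```

```text
[475.59415913 253.03501339  20.12984469]
-110 [(-30, 1.0), (-20, 1.0), (-10, -0.0), (0, 1.0), (10, 0.0), (20, 3.0), (30, -0.0), (40, 2.0)]
-100 [(-50, 0.0), (-40, -0.0), (-30, -0.0), (-20, 1.0), (-10, 0.0), (0, 1.0), (10, -0.0), (20, -0.0), (30, -1.0), (40, 1.0)]
-90 [(-50, -0.0), (-40, -0.0), (-30, 2.0), (-20, 5.0), (-10, 6.0), (0, 6.0), (10, 6.0), (20, 6.0), (30, 6.0), (40, 1.0)]
-80 [(-50, -0.0), (-40, 0.0), (-30, 3.0), (-20, 5.0), (-10, 6.0), (0, 5.0), (10, 7.0), (20, 6.0), (30, 5.0), (40, 3.0)]
-70 [(-50, 1.0), (-40, 0.0), (-30, 3.0), (-20, 7.0), (-10, 6.0), (0, 6.0), (10, 5.0), (20, 6.0), (30, 4.0), (40, 2.0)]
-60 [(-50, 344.0), (-40, 335.0), (-30, 317.0), (-20, 9.0), (-10, 5.0), (0, 6.0), (10, 6.0), (20, 7.0), (30, 2.0), (40, -2.0)]
-50 [(-50, 0.0), (-40, -1.0), (-30, 5.0), (-20, 6.0), (-10, 7.0), (0, 7.0), (10, 6.0), (20, 6.0), (30, 2.0), (40, -1.0)]
-40 [(-50, 110.0), (-40, 106.0), (-30, 10.0), (-20, 12.0), (-10, 9.0), (0, 10.0), (10, 9.0), (20, 6.0), (30, 3.0), (40, 1.0)]
-30 [(-50, 184.0), (-40, 0.0), (-30, 8.0), (-20, 6.0), (-10, 8.0), (0, 6.0), (10, 8.0), (20, 5.0), (30, 0.0), (40, -0.0)]
```

View pics/flat.png

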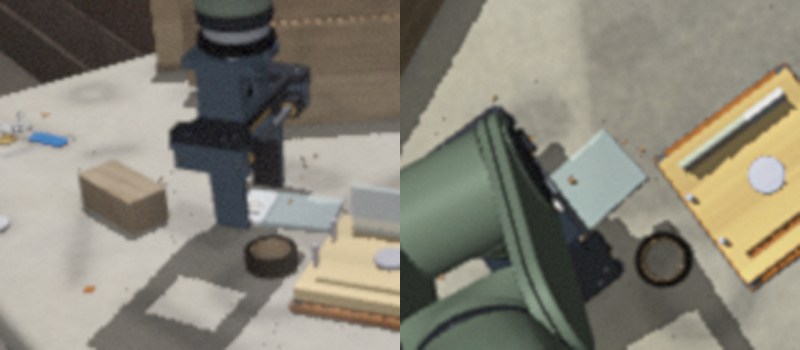

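The plate lies flat and label up (top 6 mm above the table), between the open fingers, with the frosted end between the pads. I'll centre, lower the tips to about 2 mm and close on the frosted end's long edges.

Call:
arm_command --motion '[{"offset": [0.0015, 0.004, 0], "spin": 0}, {"offset": [0, 0, 0.002], "spin": 0}, {"offset": [0, 0, 0.002], "spin": 0}, {"offset": [0, 0, 0], "spin": 0}]'

```text
time_s: 15.2
ee_pos: [477.8, 256.5, 15.9]
ee_rot: [-180.0, -0.0, 125.6]
force: [-0.6, 0.2, -0.6]
gripper_width: 80.2
gripper_force: 0.0
```

Call:
arm_command --motion '[{"offset": [0, 0, 0], "spin": 0}, {"offset": [0, 0, 0], "spin": 0}, {"offset": [0, 0, 0], "spin": 0}, {"offset": [0, 0, 0], "spin": 0}, {"offset": [0, 0, 0], "spin": 0}]' --jaw 0.05 --newtons 25

```text
time_s: 15.82
ee_pos: [478.0, 256.6, 16.2]
ee_rot: [180.0, -0.0, 125.6]
force: [-0.0, -1.0, 0.4]
gripper_width: 60.1
gripper_force: 24.6
```

Call:
arm_command --motion '[{"offset": [0, 0, -0.004], "spin": 0}, {"offset": [0, 0, -0.01], "spin": 0}, {"offset": [0, 0, -0.02], "spin": 0}, {"offset": [0, 0, -0.03], "spin": 0}, {"offset": [0, 0, -0.04], "spin": 0}]' --newtons 35

```text
time_s: 16.45
ee_pos: [477.5, 256.3, 121.2]
ee_rot: [-179.9, -0.0, 125.6]
force: [1.1, 0.4, -0.4]
gripper_width: 59.8
gripper_force: 34.6
```

Call:
arm_command --motion '[{"offset": [0, 0, -0.04], "spin": 0}, {"offset": [0, 0, -0.04], "spin": 0}, {"offset": [0, 0, -0.04], "spin": 0}, {"offset": [0, 0, -0.02], "spin": 0}, {"offset": [0, 0, -0.01], "spin": 0}]'

```text
time_s: 17.08
ee_pos: [478.2, 256.7, 272.1]
ee_rot: [179.8, 0.0, 125.6]
force: [0.1, 0.4, -1.6]
gripper_width: 59.8
gripper_force: 34.6
```

Call:
arm_command --motion '[{"offset": [0, 0, 0], "spin": 0}, {"offset": [0, 0, 0], "spin": 0}, {"offset": [0, 0, 0], "spin": 0}, {"offset": [0, 0, 0], "spin": 0}]'

```text
time_s: 17.58
ee_pos: [477.8, 256.5, 269.5]
ee_rot: [-179.9, -0.0, 125.6]
force: [-0.9, -0.5, -1.3]
gripper_width: 59.5
gripper_force: 34.6
```

```bash
python3 - <<'E'
from h import *
s,sd=env.grab_frame("scene"); t,td=env.grab_frame("top")
a=s[110:290,140:340]; b=t[170:350,120:320]
cv2.imwrite("pics/end.png",np.hstack([cv2.resize(x,None,fx=2,fy=2,interpolation=2) for x in (a,b)]))
e=env.state()["ee_pos"]; print(e,env.state()["gripper_width"])
for q in (-40,-60,-85):
    P=e+np.array([-.582,.813,0])*q; P[2]-=13
    u,v=np.round(proj("top",P)[0]).astype(int); print(q,unproj("top",u,v,td[v,u]).round(1))
E
```

```text
[477.94905385 256.55587322 269.80288189] 59.606754171609154
-40 [500.3 223.5 259.7]
-60 [513.  206.9 257.9]
-85 [527.6 188.4 256.2]
```

View pics/end.png

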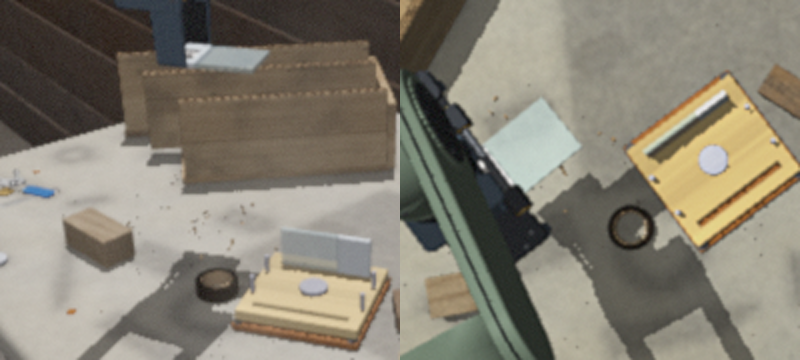

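The plate is held nearly flat with its label up and its middle about 255 mm above the table. It touches nothing else, and the rack, other plate and bystanders are where they were. Handing in.

```bash
python3 -c "
from workcell import env
print(env.job_done())"
```

```text
the job is handed in; nothing more can be done
None
```

I pressed the comb fully home, then drew out the notched plate. It is held still and label up by its frosted end, nearly flat, with its middle about 255 mm above the table. Because the tool can't tilt, I set it on the table and regripped it by the frosted end's edges. I handed the job in at about 18 s and got no verdict back.

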